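# Cock the sprung jaw of the empty board holder on its stop pin

### The arm

A 6-joint arm with a two-finger parallel gripper is mounted at the origin on the work surface. World frame = base frame: x ahead of the robot, y to its left, z up, the work surface at z = 0. Lengths are in mm, angles in degrees, forces in N, time in s.
With the tool pointing down it reaches from about 350 to 850 mm from the base axis. Payload 8.1 kg.
Tool frame: the origin (TCP) lies midway between the tips of the shut fingers; the grasp point (between the pads) lies 19 mm behind it; z points along the fingers, y is the line along which they close (so a half turn about z gives the same grasp; the last joint's range is limited). The gripper opens to 85 mm and grips with 20 to 120 N. Pads are 22 mm wide; open, the fingers measure 114 mm over their backs; the gripper's body (76 mm by 85 mm) begins 54 mm behind the grasp point. The pads swing forward as they close: fully open they stand 13 mm farther back than shut.
Start: joints at [71.597, 7.471, 85.268, -0, 87.261, -4.893], TCP at [140.15, 583.407, 231.292] pointing down, gripper open.
Joint ranges: [-169.43, 169.43], [-51.17, 129.36], [1.28, 143.12], [-76.62, 256.62], [0, 156.53], [-152.29, 152.29]. Speed limits (degrees/s): [136.94, 136.94, 159.86, 180, 180, 180].

### API

Orientations are given as [roll, pitch, yaw] about the fixed x, y, z axes, in that order (R = Rz(yaw) Ry(pitch) Rx(roll)).
In Python, from bench import r gives the robot as it stands. The module is installed in compiled form; this text tells all that it offers.
- The arm moves only by the tool jog_arm, never from a script. Its argument "rows" is a list of rows, each a list of 2 entries, a list of its own where there are three numbers: the shift along the tool's x, y, z in mm, then the turn, a rotation vector about the tool's x, y, z in rad. A call has 1 to 10 rows; each row is the pose to reach, as a shift and turn from the pose commanded when the call began, along the tool's axes at that moment; what a row does not reach only later rows make up. A row lasts 1/10 s, in which the tool goes at most 50 mm and 8.59 degrees, less where a joint would pass 70% of its speed; a pose out of reach is approached as far as the arm can. A call with a gripper value outside its range is refused whole. "grip" is the finger opening in mm, from 0 to 85.4, set as the call begins (left out, the last holds). The fingers move at their own pace and stop on an object; "force" is the grip in N (left out, the last holds). Time passes only in rows, so rows that repeat a pose let the fingers close. It gives the time, the measured TCP pose, the force, the opening and the grip force at its end, in the units of the state.
- r.sense(): the state, without advancing time (a new reading comes with each control period).
- r.snapshot(name): name is "side" or "top"; returns (picture, depth): 400x640x3 uint8, blue, green, red; 400x640 float32, mm along the optical axis (not along the pixel's ray), 0 where there is no reading.
- r.camera_params(name): a dict with "fx", "fy", "cx", "cy" (pixels), "pose" (4x4, takes a point from camera to world coordinates). Camera axes: x right, y down, z forward; pixel columns grow to the right and rows downward; lengths in mm; the calibration is good to about 2 mm. A picture is of the moment at which its call begins. camera_params takes no time and is no camera call.
- r.hand_in(): hands the job in; it is judged then, once.
The state is a dict: "time": time; "joint_pos": joint angles; "qd": joint speeds; "joint_efforts": joint torques, N m; "tool_pos": TCP position; "tcp_rot": TCP orientation; "ft_force": force on the tool from outside, world axes, zero at the start; "wrist_torque": the same for the moment, N m; "finger_gap": finger opening in mm; "grip_force": force on a finger pad.
Only numpy, scipy, OpenCV 4.12 (cv2) and the standard library are available. Lean on these libraries where they do the work, as an engineer would, in place of code of your own. Each camera call takes 0.05 s, during which the arm holds its last target. There are 200 camera calls.

### The job

Make the empty board holder ready for its next board: with the fingertips, push its sprung jaw away from the fence until it has passed its stop pin, then let it come back so that it stays latched against the raised pin at mid travel. Only push on the jaw's flat front face, do not grip it. Leave the other holder with its board as it is, and do not disturb the bottle and the reel between them.

Things in the scene. Friction and masses are not known exactly. Their poses are not given: they have to be found in the camera images.
- jaw (a joint): Travel in m of the jaw of the EMPTY board holder: 0 at rest (sprung towards the fence), growing as the jaw is pushed away from the fence, 0.070 at its end stop. The spring pulls it back with about 5 N at 0, 10 N at 0.048 and 12 N at 0.070. Latched on the stop pin it stands at 0.048; let go before the pin has come up, it springs all the way back to 0.
- jaw_face (a point): Centre of the flat upright push face of the empty holder's jaw, on the side towards the fence; moves with the jaw. Axes as the holder: x is the push direction (into the face, away from the fence), y along the face, z up. The face is 104 mm wide and runs from 24 to 62 mm above the table, this point 46 mm above it. Dark steel plate 8 mm thick.
- holder: The EMPTY board holder, screwed down: aluminium base 210 (x) x 110 (y) x 20 mm high, origin at the centre of its underside, x the push direction of its jaw. Fence across local x = -95 to -83 mm, top 32 mm above the table; jaw face at local x = -70 mm at rest; black spring housing at local x = 89 to 103 mm, 46 mm high. Two bare white board rests in the middle, top at 24 mm.
- pin (a joint): Height of the empty holder's stop pin in m: 0 is held down under the jaw, 0.008 is fully up. Sprung upwards: it pops up in front of the jaw's face by itself once the jaw's travel has passed 0.048 by a mm or two, and the returning jaw then comes to rest with its face on the pin.
- pin_tip (a point): Top of the empty holder's stop pin, a brass pin of 8 mm diameter near the base's left edge seen along the push (holder frame x = -26 mm, y = +46 mm); 24 mm above the table when down (hidden under the jaw at rest), 32 mm when up.
- holder2: The OCCUPIED board holder, same build, size and axes as the empty one, with a circuit board between its fence and jaw. To be left alone.
- jaw2 (a joint): Travel in m of the occupied holder's jaw from where it grips the board (0) away from the fence. To be left at 0.
- board: Loose green circuit board 39 (x) x 62 (y) x 4 mm with small components up to 8 mm high, lying on the rests of the occupied holder between fence and jaw; origin at the centre of its underside.
- flux: Clear bottle with a white cap, 30 mm diameter, 68 mm high, standing loose between the two holders; origin at the centre of its underside.
- reel: Grey solder reel, 52 mm diameter, 36 mm high, standing loose on its flange between the two holders; origin at the centre of its underside.
- jaw_back (a point): Middle of the sloping bare steel cover behind the push plate of the empty holder's jaw, 104 mm wide, falling from the plate's top edge over 42 mm towards +x; moves with the jaw, 47 mm above the table. Fingers on this cover mean that the jaw is gripped or pulled instead of pushed.
Mind the look-alikes: they are no part of the job. What is shaped like the holder but orange is not meant.

How it is judged (in metres and radians):
On the way:
1. the empty holder's jaw is pushed past its stop pin by the fingers (travel over 49.5 mm, fingers pushing on the jaw) (value of joint jaw above 0.0495 m and contact force between the fingers and holder above 1 N).
At the end, for the whole second after the job is handed in: The empty holder's jaw stands still at 45.5 to 49.5 mm of travel, resting on its stop pin, which is up (over 6 mm of its 8 mm); the occupied holder's jaw is within 3 mm of its start, its board within 8 mm, and bottle and reel within 20 mm of theirs (value of joint jaw between 0.0455 and 0.0495 m and velocity of joint jaw between -0.005 and 0.005 m/s and value of joint pin above 0.006 m and value of joint jaw2 below 0.003 m and distance of board from where it was at the start of the episode below 0.008 m and distance of each of flux, reel from where it was at the start of the episode below 0.02 m); the robot touches nothing.
It fails at once if the fingers press on the jaw's back cover (over 2 N): the jaw is gripped or pulled, not pushed (contact force between the fingers and jaw_c2 above 2 N).
It fails at once if the occupied holder's jaw is opened (over 5 mm) (value of joint jaw2 above 0.005 m).
It fails at once if the clamped board is shifted or lifted (over 10 mm) (distance of board from where it was at the start of the episode above 0.01 m).
It fails at once if the bottle is pushed, carried or knocked over (distance of flux from where it was at the start of the episode above 0.025 m or angle between flux's own z axis and vertical above 0.5 rad).
It fails at once if the reel is pushed, carried or knocked over (distance of reel from where it was at the start of the episode above 0.025 m or angle between reel's own z axis and vertical above 0.5 rad).
It also fails if it takes over 32 s, if anything falls off the work surface, if the arm or the gripper's body presses on something with over 40 N, if the wrist force passes 120 N, or if a joint passes its speed limit or range.

## Working session

There is one attempt and no reset: what is moved stays moved. The work goes in short steps, Python scripts to look and compute and a tool call to move; the robot and the scene stay as the last step left them, time stands still between calls to the robot, and variables do not carry over. Pictures are saved under pics/ and viewed, at most 10 in all, crops included, and the job is handed in when it is done.

Besides the shell and the picture viewer there is one more tool, called after "Call:" as name([rows], argument=value, ...), one row to a line, values as JSON. jog_arm: Moves the arm, as the interface text tells. Its arguments: {"type":"object","properties":{"rows":{"type":"array"},"grip":{"type":"number"},"force":{"type":"number"}},"required":["rows"]}

```bash
mkdir -p pics; python3 - <<'E'
from bench import r
import cv2,numpy as np
for n in("top","side"):
    p,d=r.snapshot(n); cv2.imwrite(f"pics/{n}0.png",p); np.save(f"{n}0.npy",d)
    print(n,r.camera_params(n))
print(r.sense())
E
```

```text
top {'fx': 375.2688270717134, 'fy': 375.2688270717134, 'cx': 323.3132621209119, 'cy': 204.6598948872037, 'pose': array([[-6.40222113e-03, -9.81014808e-01,  1.93827134e-01,
         3.58633399e+02],
       [-9.99978689e-01,  6.03305284e-03, -2.49485459e-03,
        -4.62606818e+01],
       [ 1.27811995e-03, -1.93838976e-01, -9.81032526e-01,
         9.84294037e+02],
       [ 0.00000000e+00,  0.00000000e+00,  0.00000000e+00,
         1.00000000e+00]])}
side {'fx': 463.97439611814195, 'fy': 463.97439611814195, 'cx': 316.9532871480404, 'cy': 206.50868161961256, 'pose': array([[-9.19326189e-01, -2.80233040e-01,  2.76240479e-01,
         2.53483734e+02],
       [-3.93494754e-01,  6.56690933e-01, -6.43365290e-01,
         5.27284949e+02],
       [-1.11240644e-03, -7.00161739e-01, -7.13983404e-01,
         7.15453914e+02],
       [ 0.00000000e+00,  0.00000000e+00,  0.00000000e+00,
         1.00000000e+00]])}
{'time': 0.1, 'joint_pos': array([ 7.15972535e+01,  7.51076356e+00,  8.53244334e+01,  7.49777380e-04,
        8.72609792e+01, -4.89267737e+00]), 'qd': array([ 0.03409642, -0.09891237, -0.08342256,  0.00235622,  0.13444848,
       -0.03508982]), 'joint_efforts': array([ 1.22166031e-03, -5.70949566e+01, -5.01943016e+01, -2.09376531e-04,
        8.16625950e-03, -4.88923274e-05]), 'tool_pos': array([139.98106492, 582.92847146, 230.33615094]), 'tcp_rot': array([-1.79904238e+02, -8.94894712e-03,  1.66489887e+02]), 'ft_force': array([ 0.37557919, -0.22421874,  0.21735303]), 'wrist_torque': array([-0.03537014, -0.02191065,  0.02129046]), 'grip_force': 0.0, 'finger_gap': 85.18686419953433}
```

View pics/top0.png

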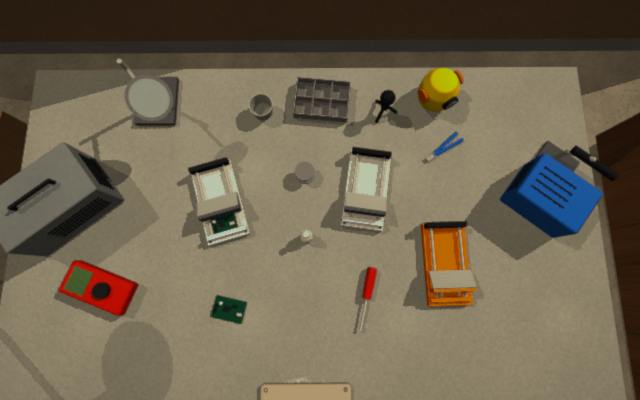

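View pics/side0.png

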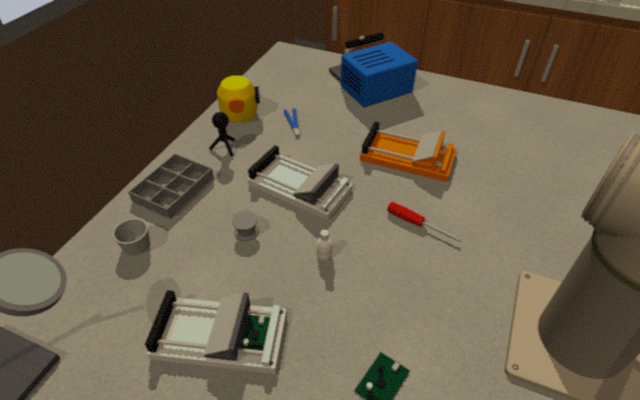

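The top view shows the empty holder at about (367,190), with its fence towards the robot at row 225, its jaw at row 205 and its spring housing at row 153. The occupied holder is at (218,202), with the bottle at (306,236) and the reel at (304,172) between them. Next I measure the empty holder.

```bash
cat > h.py <<'E'
import numpy as np,cv2
from bench import r
def pts(n,d):
    c=r.camera_params(n); v,u=np.mgrid[0:400,0:640]
    P=np.stack([(u-c['cx'])/c['fx']*d,(v-c['cy'])/c['fy']*d,d],-1)
    return P@c['pose'][:3,:3].T+c['pose'][:3,3]
E
python3 - <<'E'
from h import *
for n,box in(("top",(330,140,405,240)),("side",(238,135,362,225))):
    d=np.load(n+"0.npy"); p=cv2.imread(f"pics/{n}0.png"); W=pts(n,d)
    u0,v0,u1,v1=box
    m=np.zeros(d.shape,bool); m[v0:v1,u0:u1]=1; m&=(d>0)
    print(n,"table z",np.median(W[m&(W[...,2]<6)][:,2]))
    q=W[m&(W[...,2]>11)&(W[...,2]<75)]
    print(len(q), cv2.minAreaRect(q[:,:2].astype(np.float32)))
    for nm,lo,hi in(("base",13,24),("fence",27,36),("high",40,75)):
        a=q[(q[:,2]>lo)&(q[:,2]<hi)]; print(nm,len(a),a.mean(0).round(1),cv2.minAreaRect(a[:,:2].astype(np.float32)))
    hi=m&(W[...,2]>52)&(W[...,2]<75); a=W[hi]; print("jawtop",len(a),a.mean(0),cv2.minAreaRect(a[:,:2].astype(np.float32)),a[:,2].max())
    cv2.imwrite(f"pics/{n}c.png",cv2.resize(p[v0:v1,u0:u1],None,fx=6,fy=6,interpolation=cv2.INTER_CUBIC))
E
```

```text
top table z 0.4466655617204083
3345 ((590.9697265625, -162.49359130859375), (110.28524017333984, 209.12413024902344), 81.59915924072266)
base 1731 [ 603.2 -162.8   20.3] ((591.095703125, -162.51219177246094), (110.28524017333984, 208.869384765625), 81.59915924072266)
fence 501 [ 571.3 -159.7   32.1] ((589.6631469726562, -162.1929168701172), (103.91217803955078, 185.95057678222656), 81.53382110595703)
high 933 [ 576.4 -160.5   51.7] ((608.208251953125, -164.93368530273438), (104.3440170288086, 173.8788299560547), 81.64904022216797)
jawtop 409 [ 534.2290927  -154.2138428    59.01617173] ((536.2962646484375, -154.5225830078125), (104.02946472167969, 29.040864944458008), 82.03703308105469) 66.155404745861
side table z -0.8048897837379627
4131 ((571.2796630859375, -143.41766357421875), (271.7677001953125, 241.84217834472656), 25.237747192382812)
base 1834 [ 598.7 -149.1   18.9] ((583.5670166015625, -210.60183715820312), (220.88270568847656, 211.28106689453125), 81.67925262451172)
fence 988 [ 585.4 -118.7   31.7] ((570.3272094726562, -141.04269409179688), (273.48187255859375, 231.20152282714844), 25.940065383911133)
high 914 [ 574.6 -151.7   50.7] ((600.2496337890625, -211.5334930419922), (212.7245635986328, 175.19869995117188), 81.81805419921875)
jawtop 379 [ 531.2064711  -144.95335513   58.21535622] ((533.4301147460938, -149.88510131835938), (107.03666687011719, 25.564800262451172), 81.4622573852539) 63.27688519355593
```

View pics/topc.png

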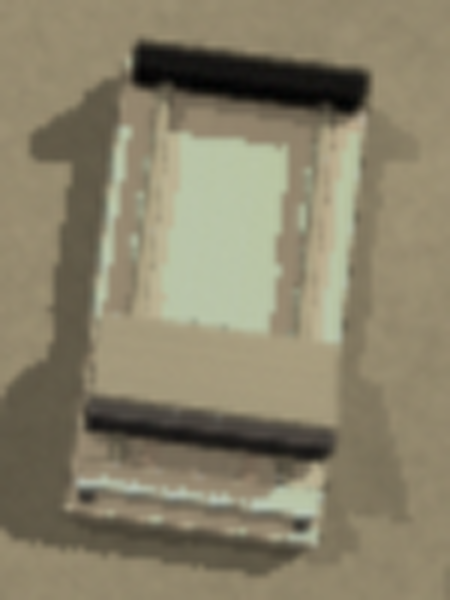

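View pics/sidec.png

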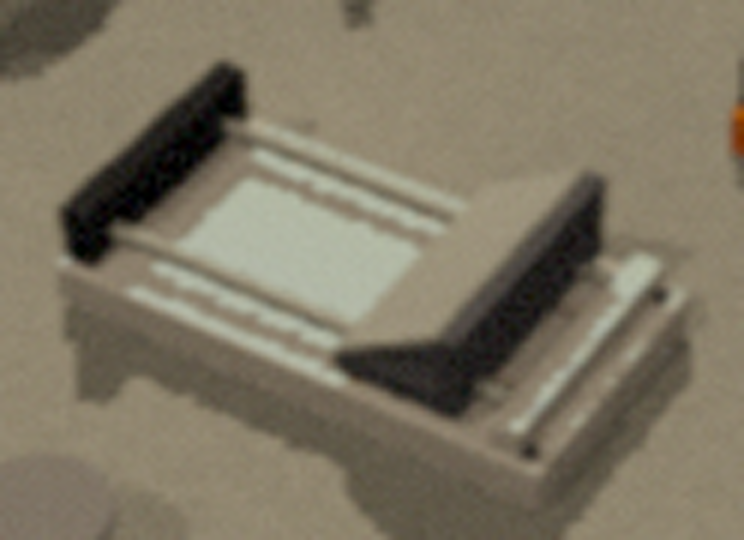

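The holder centre is at about (591,-162.5) with a push yaw of -8.3°, which puts the jaw face at about (521.7,-152.4). This matches the jaw-top rectangle, whose near edge is at about 522. I'll push with shut fingers, tool -x along the push, and the tip at z≈41, above the 32 mm fence.

Call:
jog_arm([
  [[-32,-21,0],[0,0,-0.01]],
  [[-64,-43,0],[0,0,-0.02]],
  [[-96,-64,0],[0,0,-0.03]],
  [[-128,-86,0],[0,0,-0.04]],
  [[-160,-107,0],[0,0,-0.05]],
  [[-192,-128,0],[0,0,-0.06]],
  [[-224,-150,0],[0,0,-0.07]],
  [[-256,-171,0],[0,0,-0.08]],
  [[-288,-193,0],[0,0,-0.09]],
  [[-319,-214,0],[0,0,-0.091]],
], grip=0)

```text
time: 1.1
tool_pos: [401.0, 299.3, 231.0]
tcp_rot: [-180.0, -0.0, 171.7]
ft_force: [0.1, 1.2, 0.2]
finger_gap: 0.2
grip_force: 0.0
```

Call:
jog_arm([
  [[-16,-43,0],[0,0,0]],
  [[-32,-86,0],[0,0,0]],
  [[-49,-129,0],[0,0,0]],
  [[-65,-172,0],[0,0,0]],
  [[-81,-215,0],[0,0,0]],
  [[-98,-258,0],[0,0,0]],
  [[-114,-301,0],[0,0,0]],
  [[-130,-344,0],[0,0,0]],
  [[-147,-387,0],[0,0,0]],
  [[-163,-430,0],[0,0,0]],
])

```text
time: 2.1
tool_pos: [499.4, -150.1, 231.0]
tcp_rot: [180.0, -0.0, 171.7]
ft_force: [0.8, -0.2, 1.0]
finger_gap: 0.1
grip_force: 0.0
```

Call:
jog_arm([
  [[0,0,30],[0,0,0]],
  [[0,0,60],[0,0,0]],
  [[0,0,90],[0,0,0]],
  [[0,0,120],[0,0,0]],
  [[0,0,145],[0,0,0]],
  [[0,0,165],[0,0,0]],
  [[0,0,178],[0,0,0]],
  [[0,0,186],[0,0,0]],
  [[0,0,190],[0,0,0]],
  [[0,0,190],[0,0,0]],
])

```text
time: 3.1
tool_pos: [499.7, -148.3, 41.4]
tcp_rot: [-180.0, 0.0, 171.7]
ft_force: [0.5, 0.5, -0.0]
finger_gap: -0.2
grip_force: 0.0
```

```bash
python3 - <<'E'
from h import *
p,d=r.snapshot("side"); cv2.imwrite("pics/side1.png",cv2.resize(p[100:260,200:420],None,fx=3.5,fy=3.5,interpolation=cv2.INTER_CUBIC))
s=r.sense(); print(s['time'],s['tool_pos'],s['tcp_rot'],s['ft_force'])
E
```

```text
3.15 [ 500.0771392  -148.38870981   41.95260317] [-1.79987102e+02  5.12482424e-02  1.71707007e+02] [ 0.14984524 -0.38549877  0.12404902]
```

View pics/side1.png

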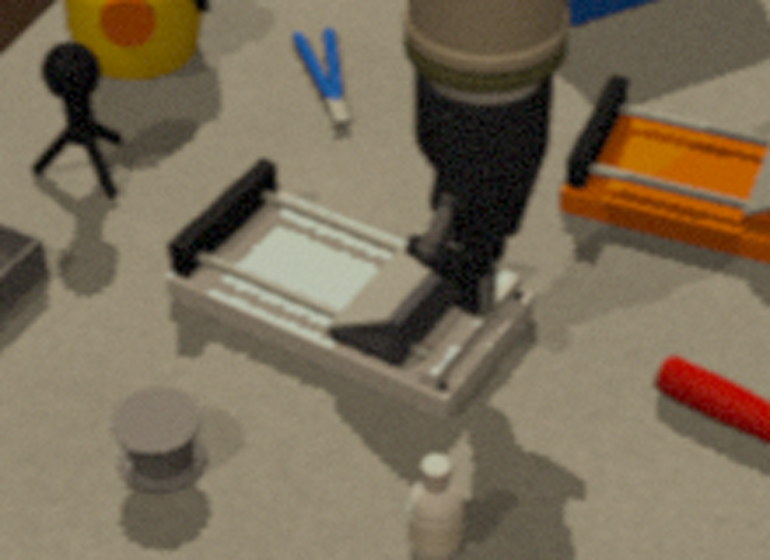

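The fingers stand over the fence in front of the jaw. A part of the gripper shows near crop pixel (435,235), so I check its height with the depth data before pushing.

```bash
python3 - <<'E'
from h import *
p,d=r.snapshot("side"); W=pts("side",d)
a=np.array([.9895,-.1444]);b=np.array([.1444,.9895]);o=np.array([591,-162.5])
for cx,cy in [(440,205),(430,225),(425,245),(415,240),(445,250),(460,260),(480,290),(490,270),(460,220)]:
    u,v=200+cx/3.5,100+cy/3.5; w=W[int(v),int(u)]; print((cx,cy),'local',((w[:2]-o)@a).round(),((w[:2]-o)@b).round(),'z',w[2].round())
E
```

```text
(440, 205) local -88.0 41.0 z 148.0
(430, 225) local -88.0 52.0 z 141.0
(425, 245) local -92.0 62.0 z 135.0
(415, 240) local -83.0 59.0 z 134.0
(445, 250) local -102.0 57.0 z 133.0
(460, 260) local -101.0 40.0 z 113.0
(480, 290) local -99.0 9.0 z 67.0
(490, 270) local -101.0 0.0 z 74.0
(460, 220) local -100.0 39.0 z 142.0
```

The knuckle sits at z above 113, well clear of the jaw. I push 66 mm, aiming for about 55 mm of jaw travel.

Call:
jog_arm([
  [[-5,0,0],[0,0,0]],
  [[-9,0,0],[0,0,0]],
  [[-12,0,0],[0,0,0]],
  [[-17,0,0],[0,0,0]],
  [[-23,0,0],[0,0,0]],
  [[-29,0,0],[0,0,0]],
  [[-35,0,0],[0,0,0]],
  [[-41,0,0],[0,0,0]],
  [[-47,0,0],[0,0,0]],
  [[-51,0,0],[0,0,0]],
])

```text
time: 4.2
tool_pos: [548.8, -155.5, 41.3]
tcp_rot: [180.0, -0.2, 171.7]
ft_force: [-10.8, 0.6, 9.2]
finger_gap: 0.0
grip_force: 5.6
```

Call:
jog_arm([
  [[-4,0,0],[0,0,0]],
  [[-8,0,0],[0,0,0]],
  [[-11,0,0],[0,0,0]],
  [[-14,0,0],[0,0,0]],
  [[-15,0,0],[0,0,0]],
  [[-15,0,0],[0,0,0]],
  [[-15,0,0],[0,0,0]],
])

```text
time: 4.9
tool_pos: [563.5, -157.6, 41.2]
tcp_rot: [180.0, -0.2, 171.7]
ft_force: [-10.3, 1.2, 7.7]
finger_gap: 0.0
grip_force: 5.2
```

```bash
cat > jaw.py <<'E'
from h import *
import sys
a=np.array([.9895,-.1444]);b=np.array([.1444,.9895]);o=np.array([591,-162.5])
p,d=r.snapshot("side"); W=pts("side",d); cv2.imwrite(sys.argv[1],cv2.resize(p[100:260,200:420],None,fx=3.5,fy=3.5,interpolation=cv2.INTER_CUBIC))
L=np.stack([(W[...,:2]-o)@a,(W[...,:2]-o)@b,W[...,2]],-1)
m=(L[...,2]>56)&(L[...,2]<64)&(abs(L[...,1])>22)&(abs(L[...,1])<50)&(abs(L[...,0])<85)&(d>0)
q=L[m]; print("jaw top local x pct5,median",np.percentile(q[:,0],[5,50]),len(q))
s=r.sense(); print(s['time'],s['tool_pos'],s['ft_force'])
E
python3 jaw.py pics/side2.png
```

```text
jaw top local x pct5,median [-15.66009205  -9.67859834] 71
4.95 [ 563.44899657 -157.65305164   41.25417333] [-9.90711024  0.55855654  7.71021682]
```

The jaw is at about 54 mm of travel with about 10 N on the fingers. I push 3 mm more for margin, then back off slowly.

Call:
jog_arm([
  [[-3,0,0],[0,0,0]],
  [[-3,0,0],[0,0,0]],
  [[-1,0,0],[0,0,0]],
  [[1,0,0],[0,0,0]],
  [[3,0,0],[0,0,0]],
  [[5,0,0],[0,0,0]],
  [[7,0,0],[0,0,0]],
  [[9,0,0],[0,0,0]],
  [[12,0,0],[0,0,0]],
  [[12,0,0],[0,0,0]],
])

```text
time: 5.95
tool_pos: [553.1, -156.0, 41.4]
tcp_rot: [-180.0, 0.0, 171.7]
ft_force: [-0.2, -0.1, 0.1]
finger_gap: -0.3
grip_force: 0.0
```

```bash
python3 jaw.py pics/side3.png
```

```text
jaw top local x pct5,median [-22.95497219 -17.06273977] 73
6.0 [ 553.19311827 -156.02752893   41.3876257 ] [0.19167912 0.1105577  0.27022352]
```

The force is zero and the jaw face is at about -22 (48 mm of travel), so it is latched. I retreat back and then up, away from everything.

Call:
jog_arm([
  [[10,0,0],[0,0,0]],
  [[25,0,0],[0,0,0]],
  [[35,0,-10],[0,0,0]],
  [[40,0,-35],[0,0,0]],
  [[40,0,-70],[0,0,0]],
  [[40,0,-105],[0,0,0]],
  [[40,0,-140],[0,0,0]],
  [[40,0,-165],[0,0,0]],
  [[40,0,-180],[0,0,0]],
  [[40,0,-180],[0,0,0]],
])

```text
time: 7.0
tool_pos: [514.4, -150.7, 223.7]
tcp_rot: [-179.9, 0.2, 171.7]
ft_force: [-0.3, -0.0, 0.3]
finger_gap: 0.0
grip_force: 0.0
```

```bash
python3 jaw.py pics/side4.png
```

```text
jaw top local x pct5,median [-23.03016633 -16.76495675] 132
7.05 [ 513.60229274 -150.3428806   221.51898368] [-0.75807538 -0.51310008 -0.73289547]
```

View pics/side4.png

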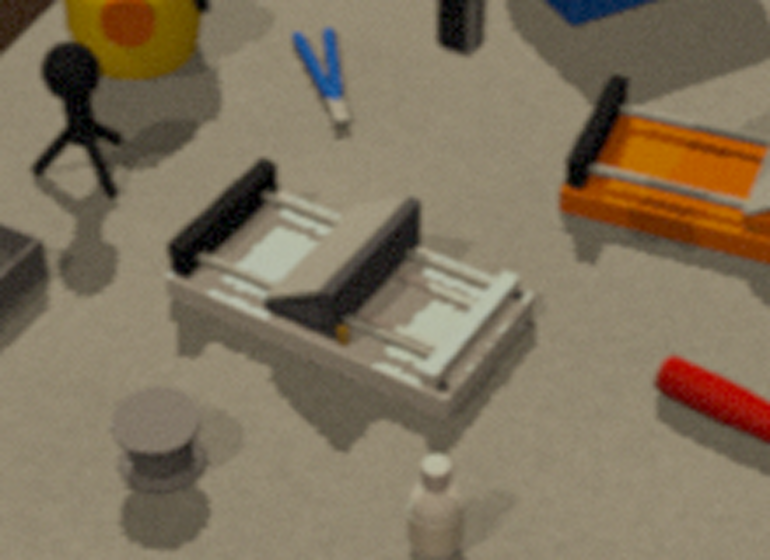

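The jaw stands at mid travel with the brass pin up in front of its face at crop pixel (342,332). The bottle and reel have not moved, and the gripper is clear.

```bash
python3 -c "
from bench import r
print(r.hand_in())"
```

```text
the job is handed in; nothing more can be done
None
```

The empty holder's jaw is latched on its raised stop pin at about 48 mm of travel, the bottle and reel look unmoved, the other holder was never approached, and the job is handed in (no verdict was returned).

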